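# Load a rod from its angle tray into a spring-plunger clamp

## Robot

A 6-joint arm with a two-finger parallel gripper is mounted at the origin on a cart in front of the work surface, level with it; the furniture and walls round the work are solid. World frame = base frame: x ahead of the robot, y to its left, z up, the work surface at z = 0. Lengths are in m, angles in rad, forces in N, time in s.
With the tool pointing down it reaches from about 0.25 to 0.775 m from the base axis. Payload 8.9 kg.
Tool frame: the origin (TCP) lies on the centre line of the jaws, within the pads' length; the fingertips stand 17 mm ahead of it and the grasp point (between the pads) lies 2 mm behind it (manip.finger_overhang is the distance from the TCP to the fingertips, in m); z points along the fingers, y is the direction in which the jaws open and shut (so a half turn about z gives the same grasp; the last joint's range is limited). The gripper opens to 85 mm and grips with 20 to 120 N. Pads are 22 mm wide; open, the fingers measure 114 mm over their backs; the gripper's body (76 mm by 85 mm) begins 54 mm behind the grasp point. The pads swing forward as they close: fully open they stand 13 mm farther back than shut.
Start: joints at [1.094, 0.291, -0.153, 1.127, 0, 1.431], TCP at [0.174, 0.495, 0.248] pointing down, gripper open.
Joint ranges: [-2.52, 2.52], [-0.91, 1.74], [-1.3, 1.37], [-1.96, 2.02], [-1.52, 1.47], [-3.14, 3.14]. Speed limits (rad/s): [2.22, 2.22, 2.79, 3.14, 3.14, 3.14].

## Interface

Orientations are given as a unit quaternion [w, x, y, z].
In Python, from plant import manip gives the robot as it stands.
- The arm moves only by the tool arm_command, never from a script. Its argument "targets" is one flat list of numbers, 7 for each row, row after row: the shift along the tool's x, y, z in cm, then the turn, a rotation vector about the tool's x, y, z in degrees, then the opening, from 0 (shut) to 1 (fully open). A call has 1 to 12 rows; each row shifts and turns the pose as measured when the row begins, along the tool's axes as they then stand; what a row does not reach is not made up. A row lasts 1/8 s, in which the tool goes at most 62.5 mm and 10.7 degrees, less where a joint would pass 70% of its speed; a pose out of reach is approached as far as the arm can. A call with a gripper value outside its range is refused whole. The fingers move at their own pace and stop on an object; "newtons" is the grip in N (left out, the last holds). Time passes only in rows, so rows that do not move let the fingers close. It gives the time, the measured TCP pose, the force and the opening at its end, in the units of the state.
- manip.read_state(): the state, without advancing time (a new reading comes with each control period).
- manip.camera(name): name is "scene" or "top"; returns (picture, depth): 400x640x3 uint8, red, green, blue; 400x640 float32, m along the optical axis (not along the pixel's ray), 0 where there is no reading.
- manip.camera_params(name): a dict with "fx", "fy", "cx", "cy" (pixels), "R" (3x3) and "t" (3): a world point X has camera coordinates R X + t. Camera axes: x right, y down, z forward; pixel columns grow to the right and rows downward; lengths in m; the calibration is good to about 2 mm. A picture is of the moment at which its call begins. camera_params takes no time and is no camera call.
- manip.hand_in(): hands the job in, once; it reports no verdict.
The state is a dict: "time": time; "q": joint angles; "joint_velocities": joint speeds; "joint_torque": joint torques, N m; "ee_pos": TCP position; "tool_rot": TCP orientation; "force": force on the tool from outside, world axes, zero at the start; "torque": the same for the moment, N m; "gripper_width": finger opening in m.
Only numpy, scipy, OpenCV 4.12 (cv2) and the standard library are available. Lean on these libraries where they do the work, as an engineer would, in place of code of your own. Each camera call takes 0.05 s, during which the arm holds its last target. There are 200 camera calls.

## Task

Lift the angle tray, with the steel rod lying in it, off its rest and nest it in the V cradle of the rod clamp, its front end close up to the clamp block, the rod's tapered nose towards the block, and let go of it. Then push the rod by its tail along the tray into the clamp's bore, past the side spring plunger, until it is fully home against the stop. Leave the small things standing round about where they are.

Things in the scene. Friction and masses are not known exactly. Their poses are not given: they have to be found in the camera images.
- clamp: Fixed rod clamp: base plate 190x74x10 mm with a V cradle and, ahead of it, a grey block. Origin on the worktop under the cradle's middle; x along the cradle to the block (push direction), z up. Cradle: 90 degree angle section open upward, legs 25 mm, x = -55 to +57 mm, outer top edges at y = +-21, z = 53 mm. Block: 44 mm wide, x = 57 to 107 mm, top at z = 74 mm.
- cradle_mid (a point): Bottom line of the cradle's V (inner corner) at its middle, 35 mm above the worktop; x along the cradle to the block. The tray's origin comes here when it is nested (2 mm further along x when the tray touches the block).
- bore_mouth (a point): Centre of the mouth of the bore in the block's face towards the cradle; 57 mm along x from cradle_mid, 52 mm above the worktop. x points into the bore. The bore is blind, 18.6 mm in diameter, 40 mm deep.
- bore_stop (a point): Centre of the bore's end (the stop), 40 mm inside the mouth. x points as at the mouth.
- plunger (a joint): Spring plunger in the block's left (+y) side, 20 mm inside the mouth; slippery round nose of 5 mm radius across the bore, barrel and knob out to y = 53 mm. 0 = out (no rod); grows as the rod pushes it aside, about 0.002 to 0.0035 m with the rod in. Spring 2.4 N at 0, 400 N/m; pushing the rod over it takes about 2 to 8 N.
- rest: Fixed grey rest with foot 100x46x8 mm and two V saddles (at x = +-37 mm, 10 mm long, outer top edges at y = +-19 mm, z = 34 mm) in which the tray lies at the start. Origin on the worktop under its middle, x along the V. V bottom 18 mm above the worktop.
- tray: Loose aluminium angle section, V open upward, 110 mm long, legs 40x4 mm at 45 degrees, about 0.2 kg. Origin at the V's outer bottom corner at mid-length; x along the V, z up. The legs' outer top edges, y = +-28.3, z = 28.3 mm, can be pinched from above across the V with the rod lying in it. Tray and rod together balance about 12 mm behind (-x) the middle.
- rod: Loose, polished, slippery steel rod, 16 mm diameter, 170 mm long, 0.09 kg, lying in the tray. Origin at mid-axis, x along the axis to the nose (last 12 mm taper to 7 mm diameter); tail end round (ball of 8 mm radius). In the tray its axis is 17 mm above the tray's origin, nose 2 to 12 mm behind the tray's front (+x) end, tail 62 to 72 mm out behind the tray. It may be rolled about x.
- rod_nose (a point): Centre of the rod's nose end, 85 mm ahead of its middle.
- rod_tail (a point): Centre of the rod's round tail end, 85 mm behind its middle: push here along the rod. Fully home it stands 130 mm behind the bore's mouth, still 20 mm behind the tray.
- weight: small brass calibration weight, 23 mm wide, 39 mm tall; loose bystander, origin at the centre of its underside
- vial: small glass vial, 21 mm wide, 50 mm tall; loose bystander, origin at the centre of its underside
- timer: lab timer lying flat, 62x62x18 mm; loose bystander, origin at the centre of its underside
- big_weight: brass calibration weight, 29 mm wide, 50 mm tall; loose bystander, origin at the centre of its underside
- dropper: dropper bottle, 33 mm wide, 94 mm tall; loose bystander, origin at the centre of its underside
- vial_back: small glass vial, 21 mm wide, 50 mm tall, at the back; loose bystander, origin at the centre of its underside
There are look-alikes about, which are no part of the job. What is shaped like the clamp but green is not meant.

How it is judged:
By the outcome, as a careful person would: the job done as asked, in the order asked, and still so for the second after the job is handed in, with the robot touching nothing.
It also fails if it takes over 51 s, if anything falls off the work surface, if the arm or the gripper's body presses on something with over 40 N, if the wrist force passes 120 N, or if a joint passes its speed limit or range.

## Working session

There is one attempt and no reset: what is moved stays moved. The work goes in short steps, Python scripts to look and compute and a tool call to move; the robot and the scene stay as the last step left them, time stands still between calls to the robot, and variables do not carry over. Pictures are saved under pics/ and viewed, about 8 in all and at most 12, crops included, and the job is handed in when it is done.

Besides the shell and the picture viewer there is one more tool, called as name(argument=value, ...), one argument or row to a line, values as JSON. arm_command: Moves the arm, as the interface text tells. Its arguments: {"type":"object","properties":{"targets":{"type":"array"},"newtons":{"type":"number"}},"required":["targets"]}

```bash
mkdir -p pics; ls; python3 - <<'E'
from plant import manip
import cv2,numpy as np
for n in("scene","top"):
    im,d=manip.camera(n); np.savez(f"{n}0.npz",im=im,d=d)
    cv2.imwrite(f"pics/{n}0.png",im[:,:,::-1])
    p=manip.camera_params(n); R=np.array(p["R"]);t=np.array(p["t"]); print(n,p["fx"],p["cx"],p["cy"],"cam at",-R.T@t,"axis",R[2])
print(manip.read_state(),manip.finger_overhang)
E
```

```text
pics
scene 397.9167232063575 321.9438798951914 197.1688774158648 cam at [-0.21933798 -0.49163436  0.75459954] axis [ 0.64863948  0.50292055 -0.57125979]
top 440.2478674556284 319.90124350801864 189.93066960090735 cam at [0.42466307 0.10725744 1.44036216] axis [ 0.09051671  0.00571895 -0.99587852]
{'time': 0.1, 'q': array([ 1.09370907e+00,  2.91191832e-01, -1.53989002e-01,  1.12670629e+00,
        7.35472253e-06,  1.43151094e+00]), 'joint_velocities': array([-0.00064859, -0.00227391,  0.00253903,  0.00030705,  0.00140057,
        0.00054619]), 'joint_torque': array([ 1.29361590e-03, -5.37976027e+01,  3.31919611e+01,  9.29766888e-03,
       -2.48289352e-04,  1.55660393e-05]), 'ee_pos': array([0.1738209 , 0.49502789, 0.24782949]), 'tool_rot': array([-1.68940158e-04,  1.68099003e-01,  9.85769967e-01, -5.18586226e-04]), 'force': array([-0.69879498, -0.65187942,  0.18938307]), 'torque': array([0.06660869, 0.05771167, 0.00606131]), 'gripper_width': 0.08535704901186024} 0.017
```

View pics/scene0.png

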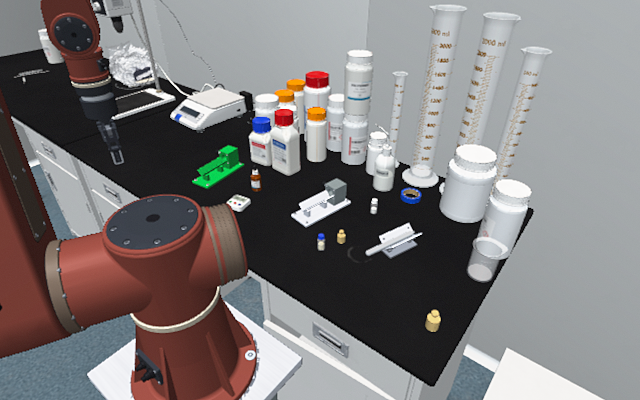

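View pics/top0.png

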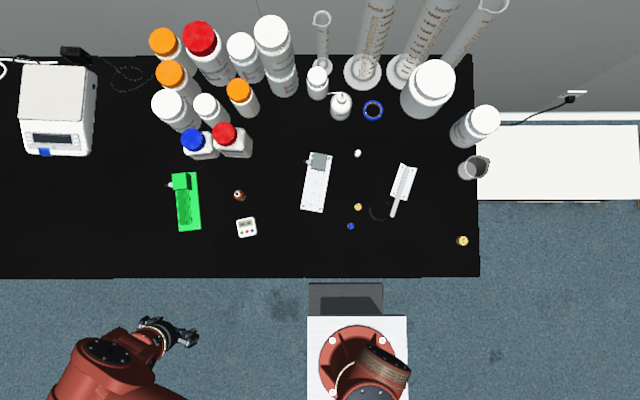

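The white clamp with the grey block is at scene (322,203) and top (316,182). The green look-alike is at scene (220,167) and top (185,200), so it isn't the one meant. The tray and rod are at scene (395,240) and top (402,187). I'll enlarge both to confirm.

```bash
python3 - <<'E'
import cv2,numpy as np
a=np.load("top0.npz")["im"][140:250,285:475,::-1]; b=np.load("scene0.npz")["im"][170:270,280:440,::-1]
a=cv2.resize(a,None,fx=4,fy=4,interpolation=cv2.INTER_CUBIC); b=cv2.resize(b,None,fx=5,fy=5,interpolation=cv2.INTER_CUBIC)
cv2.imwrite("pics/ctop.png",a);cv2.imwrite("pics/csc.png",b)
E
```

```text
(no output)
```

View pics/ctop.png

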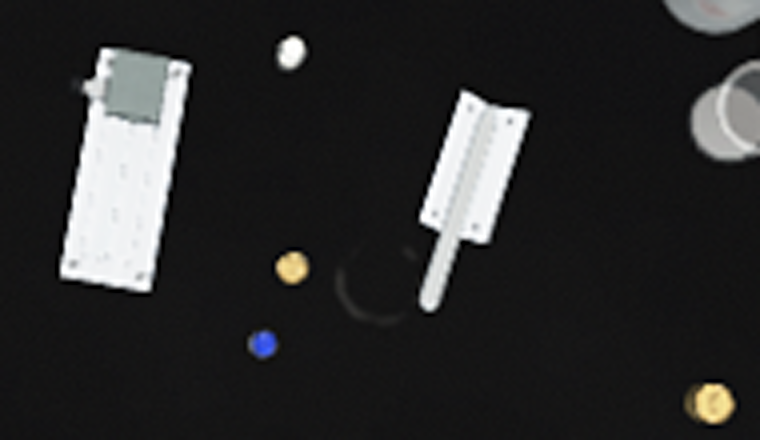

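View pics/csc.png

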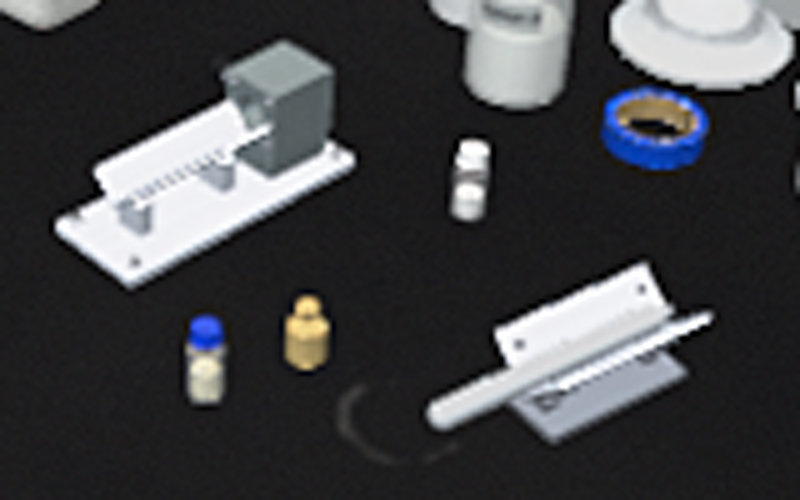

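```bash
cat > h.py <<'E'
from plant import manip
import cv2,numpy as np
def ray(n,uv,z):
    """pixels (N,2) -> world points on plane z"""
    p=manip.camera_params(n);R=np.array(p["R"]);t=np.array(p["t"]);uv=np.atleast_2d(uv).astype(float)
    d=np.c_[(uv[:,0]-p["cx"])/p["fx"],(uv[:,1]-p["cy"])/p["fy"],np.ones(len(uv))]@R
    c=-R.T@t; return c+d*((z-c[2])/d[:,2])[:,None]
def blobs(im,fn,box,S=6):
    """contours (native pixel coords) of mask fn(rgb float) in box x0,y0,x1,y1"""
    x0,y0,x1,y1=box; a=cv2.resize(im[y0:y1,x0:x1],None,fx=S,fy=S,interpolation=cv2.INTER_CUBIC).astype(float)
    m=fn(a).astype(np.uint8); cs,_=cv2.findContours(m,cv2.RETR_EXTERNAL,cv2.CHAIN_APPROX_NONE)
    cs=sorted(cs,key=cv2.contourArea)[::-1]
    return [(c[:,0]+.5)/S-.5+[x0,y0] for c in cs]
def rect(P):
    (c,s,a)=cv2.minAreaRect((P[:,:2]*1000).astype(np.float32)); 
    if s[0]<s[1]: s=s[::-1]; a+=90
    return np.round(c,1),np.round(s,1),round((a+90)%180-90,2)
E
python3 - <<'E'
from h import *
im=np.load("top0.npz")["im"];d=np.load("top0.npz")["d"]
br=lambda a:a.mean(2)>115
c=blobs(im,br,(295,145,340,218))[0]; print("plate",rect(ray("top",c,.010)))
grey=lambda a:(a.mean(2)>80)&(a.mean(2)<185)&(a[...,1]>a[...,0]+4)
for c in blobs(im,grey,(295,145,340,218))[:2]: print("block",len(c),rect(ray("top",c,.074)))
c=blobs(im,br,(380,155,425,222))[0]; print("tray+rod",rect(ray("top",c,.046)))
P=ray("top",c,.0463)[:,:2]*1000; q=ray("top",c,.035)[:,:2]*1000
# iterate: direction
ap=cv2.approxPolyDP(c.astype(np.float32)[:,None],1.2,True)[:,0]
print(np.c_[ap,ray("top",ap,.0463)[:,:2]*1000,ray("top",ap,.035)[:,:2]*1000].round(1))
print("rgb block",im[162,318],"plate",im[190,310])
# depth points
pr=manip.camera_params("top");R=np.array(pr["R"]);t=np.array(pr["t"])
def pt(u,v):
    z=d[v,u];return (R.T@(np.array([(u-pr["cx"])/pr["fx"]*z,(v-pr["cy"])/pr["fy"]*z,z])-t)).round(4)
for u,v in((319,162),(310,205),(393,212),(398,198),(394,190),(410,180),(358,153),(358,207),(350,226),(462,241)):print(u,v,pt(u,v))
E
```

```text
plate (array([582. , 132.4]), array([192.7,  84.5]), -10.35)
block 379 (array([638.5, 119.5]), array([56.7, 49.1]), -10.76)
block 30 (array([493.1, 106.1]), array([7.4, 2.5]), -26.77)
tray+rod (array([ 547.7, -139.1]), array([177.2,  58.4]), -19.29)
[[ 400.6  162.2  639.2 -142.8  640.9 -144.8]
 [ 389.4  193.8  538.3 -105.3  539.3 -107.1]
 [ 394.8  198.1  524.5 -122.   525.3 -123.9]
 [ 389.8  212.2  479.6 -105.4  480.1 -107.1]
 [ 391.4  217.2  463.8 -110.3  464.2 -112.1]
 [ 394.1  215.8  468.5 -118.8  468.9 -120.7]
 [ 399.2  199.8  519.1 -136.2  519.9 -138.1]
 [ 406.6  199.9  518.5 -159.4  519.3 -161.5]
 [ 416.9  168.6  618.5 -194.4  620.1 -196.8]]
rgb block [149 162 158] plate [241 243 244]
319 162 [0.6375 0.1177 0.0692]
310 205 [0.5056 0.1478 0.0099]
393 212 [ 0.4805 -0.1162  0.0427]
398 198 [ 0.5253 -0.1337  0.0383]
394 190 [ 0.5507 -0.1209  0.0413]
410 180 [ 0.5821 -0.1717  0.0456]
358 153 [ 0.6695 -0.0071  0.0473]
358 207 [ 0.4973 -0.0063  0.0332]
350 226 [0.4367 0.0209 0.0489]
462 241 [ 0.3886 -0.3306  0.0458]
```

```bash
python3 - <<'E'
from h import *
im=np.load("top0.npz")["im"]
def edges(P,ang,xr,side):
    # fit line to extreme points on y side (+1/-1) over local x range
    a=np.radians(ang);R=np.array([[np.cos(a),np.sin(a)],[-np.sin(a),np.cos(a)]]);L=P[:,:2]@R.T*1000
    xs=[];ys=[]
    for b in np.arange(*xr,3):
        s=L[(L[:,0]>=b)&(L[:,0]<b+3)]
        if len(s): ys.append(s[:,1].max() if side>0 else s[:,1].min()); xs.append(b+1.5)
    k=np.polyfit(xs,ys,1); r=np.polyval(k,xs)-ys; return ang+np.degrees(np.arctan(k[0])), k, r.std()
A=-10.4;a=np.radians(A);R=np.array([[np.cos(a),np.sin(a)],[-np.sin(a),np.cos(a)]])
c=blobs(im,lambda a:a.mean(2)>120,(295,145,340,218))[0];P=ray("top",c,.010)
L=P[:,:2]@R.T*1000; print("plate local range",L.min(0),L.max(0))
x0=L[:,0].min()
for s in(1,-1):
    r=edges(P,A,(x0+15,x0+130),s); print("plate side",s,r[0],np.polyval(r[1],x0+75),r[2])
print("near end y-mid x: ",np.median(L[np.abs(L[:,0]-x0)<3,0]))
for lo,hi in((85,200),(85,190),(85,205)):
    c=blobs(im,lambda a:(a.mean(2)>lo)&(a.mean(2)<hi)&(a[...,1]>a[...,0]+3),(306,148,336,178))[0];B=ray("top",c,.074)[:,:2]@R.T*1000
    xm=B[:,0].mean(); s=B[np.abs(B[:,0]-xm)<12]; print("block y",np.median(s[s[:,1]>s[:,1].mean(),1]),np.median(s[s[:,1]<s[:,1].mean(),1]))
    ym=B[:,1].mean(); s=B[np.abs(B[:,1]-ym)<14]; print("block x far,near",np.median(s[s[:,0]>s[:,0].mean(),0]),np.median(s[s[:,0]<s[:,0].mean(),0]))
# tray
A=-19.8
c=blobs(im,lambda a:a.mean(2)>115,(380,155,425,222))[0];P=ray("top",c,.0463)
a=np.radians(A);R2=np.array([[np.cos(a),np.sin(a)],[-np.sin(a),np.cos(a)]]);L=P[:,:2]@R2.T*1000
xf=np.array([.5786,-.1505])@R2.T*1000;print("tray ctr local",xf,"range",L.min(0),L.max(0))
for s in(1,-1):
    r=edges(P,A,(xf[0]-45,xf[0]+45),s); print("tray side",s,r[0],np.polyval(r[1],xf[0]),r[2])
Pr=ray("top",c,.035);Lr=Pr[:,:2]@R2.T*1000
x0=Lr[:,0].min();print("rod tail x",x0)
for s in(1,-1):
    r=edges(Pr,A,(x0+8,x0+50),s);print("rod side",s,r[0],np.polyval(r[1],x0+30),r[2])
# bystanders
for nm,b,z,f in(("vial_back",(352,146,365,160),.05,lambda a:a.mean(2)>120),("weight",(352,200,365,214),.039,lambda a:a[...,0]>120),("vial",(344,220,357,232),.05,lambda a:a[...,2]>110),("big",(454,234,470,248),.05,lambda a:a[...,0]>120),("dropper",(232,186,247,204),.09,lambda a:a[...,0]>70),("timer",(234,215,259,240),.018,lambda a:a.mean(2)>110)):
    c=blobs(im,f,b)[0];print(nm,ray("top",c,z)[:,:2].mean(0).round(3))
E
```

```text
plate local range [452.1692334  193.07814237] [644.67740816 277.45407788]
plate side 1 -10.317106264241504 269.3378902684019 0.37630881197181903
plate side -1 -10.379871101253414 193.76057301658753 0.3774543714394976
near end y-mid x:  452.9691860747379
block y 255.6696579790729 209.44418327765285
block x far,near 633.9871340888976 579.2590260443724
block y 255.6224102490433 209.9619184596305
block x far,near 633.9749956162835 579.471745700152
block y 255.737894339378 209.3582162854659
block x far,near 633.9871340888976 578.9830307611029
tray ctr local [595.37366991  54.39120493] range [473.79641633  25.3872174 ] [651.14493356  84.42318514]
tray side 1 -19.28982388083301 83.80510255208972 0.26627812375465226
tray side -1 -19.410177583762586 26.163210417075984 0.22788674486988417
rod tail x 474.692685719335
rod side 1 -19.175055119445876 61.76240076949857 0.19561522315131985
rod side -1 -19.052485300598736 45.50185375184372 0.22626080744472243
vial_back [ 0.67  -0.005]
weight [ 0.499 -0.005]
vial [0.438 0.02 ]
big [ 0.391 -0.332]
dropper [0.533 0.365]
timer [0.436 0.354]
```

Clamp: origin about (0.560, 0.133), yaw −10.35°, and the plate (75×190) and block (46×51) sizes match. Tray: centre about (0.5786, −0.150), yaw −19.25°, width 57.6. The rod's tail is 65 mm out behind the tray, nose pointing away from the robot. All of this agrees with the description. The tool is already yawed with the tray (tool x = tray −x), so I'll move over the balance point.

arm_command(
  targets=[-2.5,-2,0,0,0,0,1,-4.6,-3.7,0,0,0,0,1,-4.7,-3.8,0,0,0,0,1,-4.7,-3.8,0,0,0,0,1,-4.7,-3.8,0,0,0,0,1,-4.7,-3.8,0,0,0,0,1,-4.7,-3.8,0,0,0,0,1,-4.7,-3.8,0,0,0,0,1,-4.7,-3.8,0,0,0,0,1,-4.7,-3.8,0,0,0,0,1,-4.7,-3.8,0,0,0,0,1,-4.7,-3.8,0,0,0,0,1],
  newtons=70,
)

```text
time: 1.6
ee_pos: [0.5487, -0.1121, 0.2462]
tool_rot: [-0.0, 0.165, 0.986, -0.0]
force: [0.5, 0.6, 0.6]
gripper_width: 0.0851
```

```bash
cat >> h.py <<'E'
from scipy.spatial.transform import Rotation as Ro
def st(): 
    s=manip.read_state(); q=s["tool_rot"]; return s,np.array(s["ee_pos"]),Ro.from_quat([q[1],q[2],q[3],q[0]])
def goto(p,yaw):
    """print tool-frame cm shift and rotvec deg to reach TCP p, tool x along world yaw (deg), z down"""
    s,e,r=st(); a=np.radians(yaw); T=np.c_[[np.cos(a),np.sin(a),0],[np.sin(a),-np.cos(a),0],[0,0,-1]]
    print("t",round(s["time"],2),"pos",e.round(4),"w",round(s["gripper_width"],4),"F",np.round(s["force"],1))
    print("  shift cm",(r.inv().apply(np.array(p)-e)*100).round(2),"rot deg",(r.inv()*Ro.from_matrix(T)).as_rotvec(degrees=True).round(2))
E
python3 -c "
from h import *
goto([.5673,-.1459,.0443],160.75)"
```

```text
t 1.6 pos [ 0.5487 -0.1121  0.2462] w 0.0851 F [0.5 0.6 0.6]
  shift cm [-2.86 -2.58 20.19] rot deg [-0.03 -0.01  0.28]
```

arm_command(
  targets=[-1.5,-1.3,2,0,0,0.3,1,-1.3,-1.3,4,0,0,0,1,0,0,4,0,0,0,1,0,0,2,0,0,0,1,0,0,1,0,0,0,1,0,0,0,0,0,0,1],
)

```text
time: 2.35
ee_pos: [0.568, -0.1521, 0.1099]
tool_rot: [-0.001, 0.17, 0.985, -0.0]
force: [-0.5, -0.9, -0.1]
gripper_width: 0.0853
```

```bash
python3 -c "
from h import *
goto([.5673,-.1459,.0443],160.75)
im,d=manip.camera('scene')
cv2.imwrite('pics/s1.png',cv2.resize(im[160:290,320:480,::-1],None,fx=4.5,fy=4.5,interpolation=2))"
```

```text
t 2.35 pos [ 0.568  -0.1521  0.1099] w 0.0853 F [-0.5 -0.9 -0.1]
  shift cm [0.26 0.57 6.56] rot deg [-0.05 -0.12 -0.38]
```

View pics/s1.png

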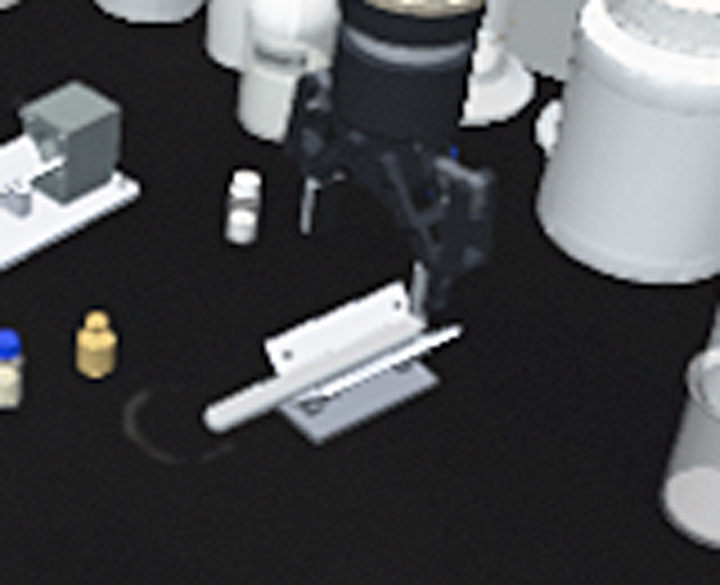

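The crop shows the open gripper above the tray, fingers either side of it (pads at (308,205) and (418,290)). The tray and rod haven't moved. Next I descend.

arm_command(
  targets=[0.3,0.6,2,0,0,-0.4,1,0,0,2,0,0,0,1,0,0,1.6,0,0,0,1,0,0,0.6,0,0,0,1,0,0,0,0,0,0,1],
)

```text
time: 3.02
ee_pos: [0.5715, -0.1466, 0.0519]
tool_rot: [0.004, 0.167, 0.986, -0.001]
force: [0.3, 0.3, 0.2]
gripper_width: 0.0861
```

```bash
python3 -c "
from h import *
goto([.5673,-.1459,.0443],160.75)"
```

```text
t 3.02 pos [ 0.5715 -0.1466  0.0519] w 0.0861 F [0.3 0.3 0.2]
  shift cm [ 0.42 -0.07  0.75] rot deg [-0.07  0.44  0.07]
```

arm_command(
  targets=[0.4,-0.1,0.7,0,0.4,0,1,0,0,0,0,0,0,1],
)

```text
time: 3.28
ee_pos: [0.5677, -0.1465, 0.0453]
tool_rot: [0.001, 0.167, 0.986, -0.001]
force: [0.2, -0.1, 0.2]
gripper_width: 0.0853
```

```bash
python3 -c "
from h import *
goto([.5673,-.1459,.0443],160.75)"
```

```text
t 3.27 pos [ 0.5677 -0.1465  0.0453] w 0.0853 F [ 0.2 -0.1  0.2]
  shift cm [0.06 0.05 0.1 ] rot deg [-0.07  0.08  0.06]
```

arm_command(
  targets=[0,0,0.2,0,0,0,0.8,0,0,0,0,0,0,0.5,0,0,0,0,0,0,0.4,0,0,0,0,0,0,0.3,0,0,0,0,0,0,0.3,0,0,0,0,0,0,0.3],
  newtons=80,
)

```text
time: 4.03
ee_pos: [0.5678, -0.1468, 0.0445]
tool_rot: [0.001, 0.167, 0.986, -0.001]
force: [-1.0, 0.7, 1.5]
gripper_width: 0.0526
```

```bash
python3 -c "
from h import *
goto([.5673,-.1459,.0443],160.75)"
```

```text
t 4.03 pos [ 0.5678 -0.1468  0.0445] w 0.0526 F [-1.   0.7  1.5]
  shift cm [0.08 0.07 0.02] rot deg [-0.1   0.13  0.06]
```

arm_command(
  targets=[0,0,0,0,0,0,0.3,0,0,-0.3,0,0,0,0.3,0,0,-0.6,0,0,0,0.3,0,0,-0.9,0,0,0,0.3,0,0,-0.6,0,0,0,0.3,0,0,-0.2,0,0,0,0.3,0,0,0,0,0,0,0.3],
)

```text
time: 4.9
ee_pos: [0.5675, -0.1466, 0.0719]
tool_rot: [0.001, 0.167, 0.986, -0.001]
force: [-1.6, 0.1, -3.5]
gripper_width: 0.0522
```

```bash
python3 -c "
from h import *
goto([.5673,-.1459,.12],160.75)
im,d=manip.camera('scene')
cv2.imwrite('pics/s2.png',cv2.resize(im[180:280,340:460,::-1],None,fx=6,fy=6,interpolation=2))"
```

```text
t 4.9 pos [ 0.5675 -0.1466  0.0719] w 0.0522 F [-1.6  0.1 -3.5]
  shift cm [ 0.03  0.05 -4.81] rot deg [-0.09  0.09  0.06]
```

View pics/s2.png

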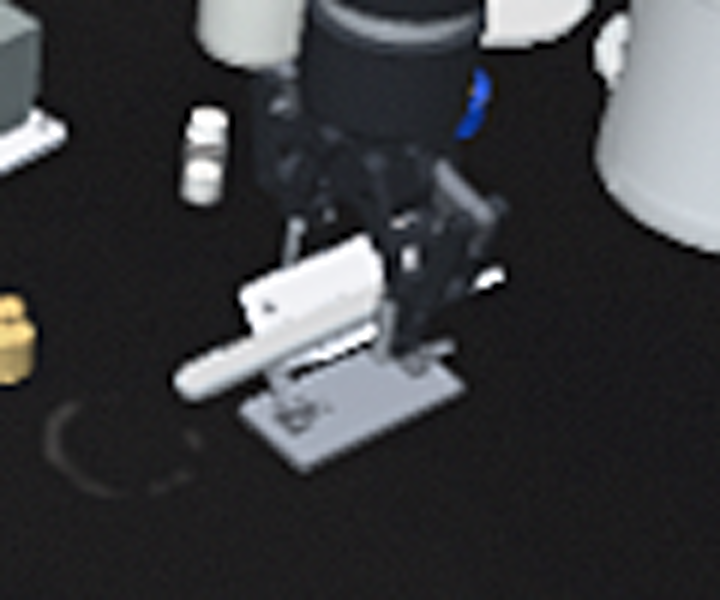

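The tray came up cleanly and level: it is clear of the rest foot, the rod tail is at (190,380) with the rod in the V, and the wrist force is 3.5 N, which matches the load. I'll carry it over smoothly.

arm_command(
  targets=[0.2,0.5,-0.8,0,0,0,0.3,0.5,1.1,-1.4,0,0,0,0.3,0.8,1.7,-1.4,0,0,0,0.3,1.0,2.3,-0.9,0,0,0,0.3,1.2,2.7,-0.3,0,0,0,0.3,1.3,3.0,0,0,0,0,0.3,1.3,3.0,0,0,0,0,0.3,1.3,3.0,0,0,0,0,0.3,1.2,2.7,0,0,0,0,0.3,1.0,2.2,0,0,0,0,0.3,0.7,1.6,0,0,0,0,0.3,0.3,0.8,0,0,0,0,0.3],
)

```text
time: 6.45
ee_pos: [0.5432, 0.1413, 0.1317]
tool_rot: [0.004, 0.164, 0.986, 0.001]
force: [-0.1, 0.5, -2.7]
gripper_width: 0.0523
```

arm_command(
  targets=[0,0.2,0,0,0,-0.5,0.3,0,0,0,0,0,-1.5,0.3,0,0,0,0,0,-2.5,0.3,0,0,0,0,0,-2,0.3,0,0,0,0,0,-1,0.3,0,0,0,0,0,-0.3,0.3,0,0,0,0,0,0,0.3],
)

```text
time: 7.32
ee_pos: [0.5444, 0.14, 0.1316]
tool_rot: [0.004, 0.094, 0.996, -0.0]
force: [0.4, 0.9, -3.6]
gripper_width: 0.0525
```

```bash
python3 -c "
from h import *
goto([.5437,.1354,.12],169.65)"
```

```text
t 7.33 pos [0.5444 0.14   0.1316] w 0.0525 F [ 0.4  0.9 -3.6]
  shift cm [-0.01 -0.47  1.16] rot deg [ 0.02  0.46 -0.46]
```

arm_command(
  targets=[0,-0.2,0.5,0,0.2,-0.3,0.3,0,-0.3,1,0,0.2,-0.2,0.3,0,0,1.2,0,0,0,0.3,0,0,0.9,0,0,0,0.3,0,0,0.4,0,0,0,0.3,0,0,0,0,0,0,0.3],
)

```text
time: 8.07
ee_pos: [0.5428, 0.1346, 0.0878]
tool_rot: [-0.001, 0.09, 0.996, 0.0]
force: [0.4, 0.2, -3.7]
gripper_width: 0.0522
```

```bash
python3 -c "
from h import *
goto([.5437,.1354,.085],169.65)
im,d=manip.camera('scene'); im2,_=manip.camera('top')
a=cv2.resize(im[160:240,270:370,::-1],None,fx=5.5,fy=5.5,interpolation=2);b=cv2.resize(im2[140:220,290:345,::-1],None,fx=5.5,fy=5.5,interpolation=2)[:,:250]
np.savez('s3.npz',s=im,t=im2)
cv2.imwrite('pics/s3.png',np.hstack([a,b]))"
```

```text
t 8.07 pos [0.5428 0.1346 0.0878] w 0.0522 F [ 0.4  0.2 -3.7]
  shift cm [-0.07  0.09  0.28] rot deg [-0.01 -0.07  0.04]
```

View pics/s3.png

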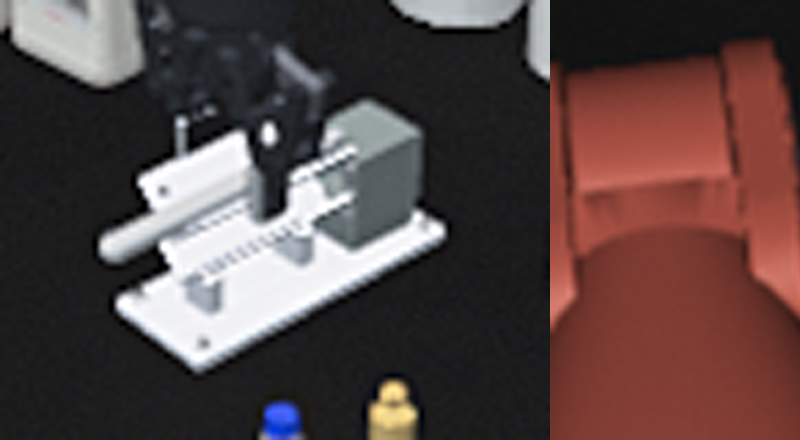

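```bash
python3 -c "
from h import *
a=np.radians(-10.35);R=np.array([[np.cos(a),np.sin(a)],[-np.sin(a),np.cos(a)]])
o=np.array([.5597,.1331])
def L(c,z):
  p=ray('scene',[270+c[0]/5.5-.4,160+c[1]/5.5-.4],z)[0]; return ((R@(p[:2]-o))*1000).round(1)
for n,c,z in(('tray BL',(140,183),.0910),('tray FR',(353,147),.0910),('cradle FR',(352,198),.053),('cradle BR',(172,270),.053),('plate BR',(195,370),.01),('plate BL',(117,303),.01),('plate FR',(447,232),.01),('block top near-R',(348,148),.074),('block top farR',(422,127),.074),('block farL',(365,100),.074)): print(n,L(c,z))
s,e,r=st(); print('tcp',(R@(e[:2]-o)*1000).round(1))
"
```

```text
tray BL [-63.4  24.3]
tray FR [ 47.6 -24.8]
cradle FR [ 51.6 -21.1]
cradle BR [-68.2  -7.7]
plate BR [-79.9 -40.2]
plate BL [-75.1  34.1]
plate FR [113.2 -38.3]
block top near-R [62.7 -5. ]
block top farR [109.9 -16.7]
block farL [105.1  26.1]
tcp [-16.5  -1.4]
```

The crop shows the tray hanging parallel over the cradle: tail at (110,245), front near (350,150) just short of the block. Top is hidden by the arm. Ray-cast tray centre is about 6–8 mm behind the clamp origin, so it is clear of the block. I'll lower it.

arm_command(
  targets=[0,0.1,0.5,0,0,0,0.3,0,0,0.7,0,0,0,0.3,0,0,0.6,0,0,0,0.3,0,0,0.3,0,0,0,0.3,0,0,0,0,0,0,0.3],
)

```text
time: 8.8
ee_pos: [0.5438, 0.1359, 0.0663]
tool_rot: [0.0, 0.09, 0.996, 0.0]
force: [-0.2, -0.5, -3.1]
gripper_width: 0.0521
```

```bash
python3 -c "
from h import *
goto([.5437,.1354,.0615],169.65)"
```

```text
t 8.8 pos [0.5438 0.1359 0.0663] w 0.0521 F [-0.2 -0.5 -3.1]
  shift cm [ 0.   -0.05  0.48] rot deg [0.02 0.04 0.05]
```

arm_command(
  targets=[0,0,0.2,0,0,0,0.3,0,0,0.2,0,0,0,0.3,0,0,0.1,0,0,0,0.3,0,0,0.1,0,0,0,0.3],
)

```text
time: 9.3
ee_pos: [0.5444, 0.1352, 0.0615]
tool_rot: [0.001, 0.09, 0.996, -0.001]
force: [-3.9, -1.0, 12.2]
gripper_width: 0.0524
```

```bash
python3 -c "
from h import *
goto([.5437,.1354,.0615],169.65)"
```

```text
t 9.3 pos [0.5444 0.1352 0.0615] w 0.0524 F [-3.9 -1.  12.2]
  shift cm [ 0.08  0.01 -0.  ] rot deg [-0.04  0.15  0.03]
```

Contact came exactly at the predicted nest height. I'll ease the load and slide forward towards the block.

arm_command(
  targets=[0,0,-0.1,0,0,0,0.3,-0.2,0,0,0,0,0,0.3,-0.2,0,0,0,0,0,0.3,-0.1,0,0,0,0,0,0.3,0,0,0,0,0,0,0.3],
)

```text
time: 9.93
ee_pos: [0.5498, 0.1345, 0.0623]
tool_rot: [0.001, 0.09, 0.996, -0.0]
force: [-0.8, -0.9, -4.1]
gripper_width: 0.0522
```

```bash
python3 -c "
from h import *
goto([.5437,.1354,.0615],169.65)"
```

```text
t 9.93 pos [0.5498 0.1345 0.0623] w 0.0522 F [-0.8 -0.9 -4.1]
  shift cm [ 0.62 -0.02  0.07] rot deg [-0.01  0.14  0.03]
```

arm_command(
  targets=[-0.1,0,0,0,0,0,0.3,-0.1,0,0,0,0,0,0.3,0,0,0,0,0,0,0.3],
)

```text
time: 10.3
ee_pos: [0.5512, 0.1341, 0.062]
tool_rot: [0.001, 0.09, 0.996, -0.0]
force: [0.7, 0.6, -2.8]
gripper_width: 0.0521
```

arm_command(
  targets=[-0.1,0,0,0,0,0,0.3,0,0,0,0,0,0,0.3],
)

```text
time: 10.55
ee_pos: [0.5512, 0.1341, 0.0618]
tool_rot: [-0.0, 0.09, 0.996, -0.0]
force: [-1.7, -0.2, -1.9]
gripper_width: 0.0519
```

arm_command(
  targets=[-0.2,0,0,0,0,0,0.3,0,0,0,0,0,0,0.3],
)

```text
time: 10.8
ee_pos: [0.5512, 0.134, 0.0617]
tool_rot: [-0.002, 0.09, 0.996, -0.0]
force: [0.1, -0.6, -2.6]
gripper_width: 0.0521
```

arm_command(
  targets=[-0.2,0,0,0,0,0,0.3,0,0,0,0,0,0,0.3],
)

```text
time: 11.05
ee_pos: [0.5511, 0.1339, 0.0617]
tool_rot: [-0.004, 0.089, 0.996, -0.0]
force: [-0.3, 0.0, -1.0]
gripper_width: 0.0526
```

```bash
python3 -c "
from h import *
goto([.5511,.1339,.0613],169.65)"
```

```text
t 11.05 pos [0.5511 0.1339 0.0617] w 0.0526 F [-0.3  0.  -1. ]
  shift cm [ 0.   -0.    0.04] rot deg [-0.04 -0.47  0.09]
```

The tray stopped about 2.7 mm past the nominal spot, where block contact was expected at +2, so it is touching the block. I'll level it, seat it lightly and release.

arm_command(
  targets=[0,0,0,0,-0.5,0,0.3,0,0,0.1,0,0,0,0.3,0,0,0,0,0,0,0.3],
)

```text
time: 11.42
ee_pos: [0.5512, 0.1339, 0.0617]
tool_rot: [0.001, 0.089, 0.996, -0.0]
force: [-2.2, 0.7, -2.9]
gripper_width: 0.0521
```

```bash
python3 -c "
from h import *
goto([.5511,.1339,.0613],169.65)"
```

```text
t 11.43 pos [0.5512 0.1339 0.0617] w 0.0521 F [-2.2  0.7 -2.9]
  shift cm [ 0.01 -0.    0.04] rot deg [-0.04  0.12  0.09]
```

arm_command(
  targets=[0,0,0.2,0,0,0,0.3,0,0,0,0,0,0,0.3],
)

```text
time: 11.68
ee_pos: [0.5512, 0.1339, 0.0617]
tool_rot: [0.002, 0.089, 0.996, -0.0]
force: [-3.5, -0.5, -3.5]
gripper_width: 0.0521
```

arm_command(
  targets=[0,0,0,0,0,0,0.75,0,0,0,0,0,0,0.85,0,0,0,0,0,0,1,0,0,0,0,0,0,1,0,0,0,0,0,0,1],
)

```text
time: 12.3
ee_pos: [0.5543, 0.1338, 0.0624]
tool_rot: [0.004, 0.09, 0.996, -0.0]
force: [-0.2, 0.0, -0.2]
gripper_width: 0.0855
```

arm_command(
  targets=[0,0,-0.5,0,0,0,1,0,0,-1.5,0,0,0,1,0,0,-3,0,0,0,1,0,0,-4,0,0,0,1,4,0,-3,0,0,0,0.5,5.5,0,0,0,0,0,0,4,0,0,0,0,0,0,1,0,0,0,0,0,0,0,0,0,0,0,0,0],
)

```text
time: 13.42
ee_pos: [0.4093, 0.1607, 0.1926]
tool_rot: [0.009, 0.09, 0.996, 0.001]
force: [0.2, 0.8, 0.4]
gripper_width: -0.0
```

```bash
python3 -c "
from h import *
s,e,r=st();print(e,s['gripper_width'],s['force'])
im,d=manip.camera('scene'); im2,_=manip.camera('top')
a=cv2.resize(im[165:235,280:360,::-1],None,fx=6,fy=6,interpolation=2);b=cv2.resize(im2[145:215,295:345,::-1],None,fx=6,fy=6,interpolation=2)
np.savez('s4.npz',s=im,t=im2)
cv2.imwrite('pics/s4.png',np.hstack([a,b]))"
```

```text
[0.40931189 0.16069963 0.1925552 ] -1.674254365896302e-05 [0.20218154 0.7761477  0.43024662]
```

View pics/s4.png

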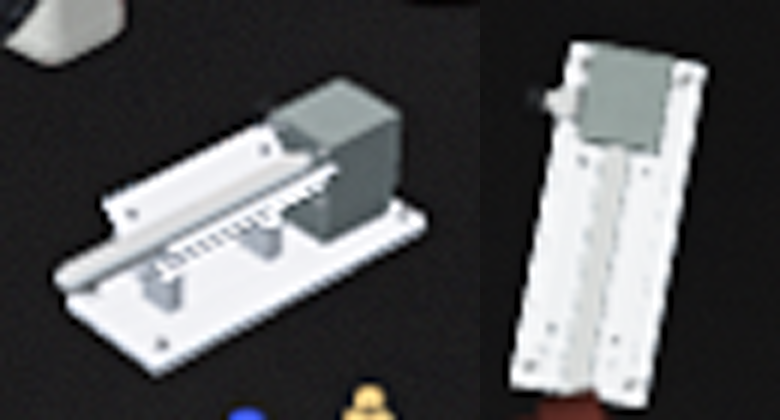

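The crop shows the tray nested in the cradle, front against the block (scene crop (330,165)), parallel, with the rod tail at (62,278). Now down behind the tail with the gripper shut.

```bash
python3 -c "
from h import *
goto([.4180,.1590,.050],169.65)
a=np.radians(-10.35);R=np.array([[np.cos(a),np.sin(a)],[-np.sin(a),np.cos(a)]])
o=np.array([.5597,.1331])
for im,n,z in((np.load('s4.npz')['s'],'scene',.052),):
  for c in((53,278),(62,278)):print('tail',((R@(ray(n,[280+c[0]/6-.4,165+c[1]/6-.4],z)[0][:2]-o))*1000).round(1))
"
```

```text
t 13.53 pos [0.4101 0.1605 0.1922] w 0.0 F [ 0.6 -0.5 -0.4]
  shift cm [-0.55 -0.06 14.23] rot deg [0.22 1.01 0.01]
tail [-102.     8.7]
tail [-98.7   5.8]
```

arm_command(
  targets=[-0.3,0,3,0.1,0.5,0,0,-0.2,0,4,0.1,0.5,0,0,0,0,4,0,0,0,0,0,0,2,0,0,0,0,0,0,1,0,0,0,0,0,0,0,0,0,0,0],
)

```text
time: 14.28
ee_pos: [0.4248, 0.1588, 0.0481]
tool_rot: [0.002, 0.092, 0.996, 0.001]
force: [-1.0, -0.4, -0.1]
gripper_width: -0.0001
```

```bash
python3 -c "
from h import *
goto([.4180,.1590,.050],169.65)"
```

```text
t 14.28 pos [0.4248 0.1588 0.0481] w -0.0001 F [-1.  -0.4 -0.1]
  shift cm [ 0.67 -0.1  -0.19] rot deg [ 0.09  0.24 -0.21]
```

arm_command(
  targets=[-0.4,-0.1,-0.2,0,0.2,-0.2,0,-0.4,0,0,0,0,0,0,-0.4,0,0,0,0,0,0],
)

```text
time: 14.65
ee_pos: [0.4391, 0.1557, 0.0523]
tool_rot: [0.002, 0.09, 0.996, 0.001]
force: [0.5, 0.5, 0.5]
gripper_width: 0.0001
```

arm_command(
  targets=[-0.4,0,0,0,0,0,0,-0.4,0,0,0,0,0,0],
)

```text
time: 14.9
ee_pos: [0.4481, 0.1542, 0.0529]
tool_rot: [0.003, 0.09, 0.996, 0.001]
force: [0.1, -0.4, -0.2]
gripper_width: 0.0001
```

arm_command(
  targets=[-0.4,0,0,0,0,0,0,-0.4,0,0,0,0,0,0],
)

```text
time: 15.15
ee_pos: [0.4562, 0.1527, 0.0529]
tool_rot: [0.002, 0.09, 0.996, 0.001]
force: [0.6, -0.2, 0.4]
gripper_width: -0.0001
```

```bash
cat >> h.py <<'E'
def push(xl):
    """shift to clamp-local TCP x = xl mm on the push line, z .05"""
    a=np.radians(-10.35); u=np.array([np.cos(a),np.sin(a)]); n=np.array([-u[1],u[0]]); o=np.array([.5597,.1331])
    s,e,r=st(); d=(e[:2]-o)*1000; print("local x,y",(d@u).round(1),(d@n).round(1),"F along",(np.array(s["force"])[:2]@u).round(1))
    goto([*(o+u*xl/1000),.050],169.65)
E
python3 -c "
from h import *
push(-84)"
```

```text
local x,y -105.3 0.7 F along 0.6
t 15.15 pos [0.4562 0.1527 0.0529] w -0.0001 F [ 0.6 -0.2  0.4]
  shift cm [-2.13 -0.07  0.3 ] rot deg [0.18 0.26 0.  ]
```

arm_command(
  targets=[-0.3,-0.1,0.2,0,0.2,0,0,-0.3,0,0.1,0,0,0,0],
)

```text
time: 15.4
ee_pos: [0.4622, 0.1505, 0.0496]
tool_rot: [0.0, 0.09, 0.996, 0.002]
force: [0.3, -0.1, 0.3]
gripper_width: -0.0003
```

arm_command(
  targets=[-0.3,0,0,0,0,0,0,-0.3,0,0,0,0,0,0],
)

```text
time: 15.65
ee_pos: [0.4669, 0.1495, 0.0491]
tool_rot: [-0.001, 0.09, 0.996, 0.002]
force: [-4.2, 1.2, 1.7]
gripper_width: 0.0001
```

arm_command(
  targets=[-0.3,0,0,0,0,0,0],
)

```text
time: 15.78
ee_pos: [0.4694, 0.1489, 0.049]
tool_rot: [-0.002, 0.09, 0.996, 0.002]
force: [-4.0, 1.1, 2.2]
gripper_width: 0.0002
```

```bash
python3 -c "
from h import *
push(-84)
im,d=manip.camera('scene');np.savez('s5.npz',s=im)
cv2.imwrite('pics/s5.png',cv2.resize(im[165:235,270:360,::-1],None,fx=8,fy=8,interpolation=2))"
```

```text
local x,y -91.7 -0.6 F along -4.1
t 15.78 pos [0.4694 0.1489 0.049 ] w 0.0002 F [-4.   1.1  2.2]
  shift cm [-0.77  0.06 -0.11] rot deg [ 0.16 -0.21  0.03]
```

View pics/s5.png

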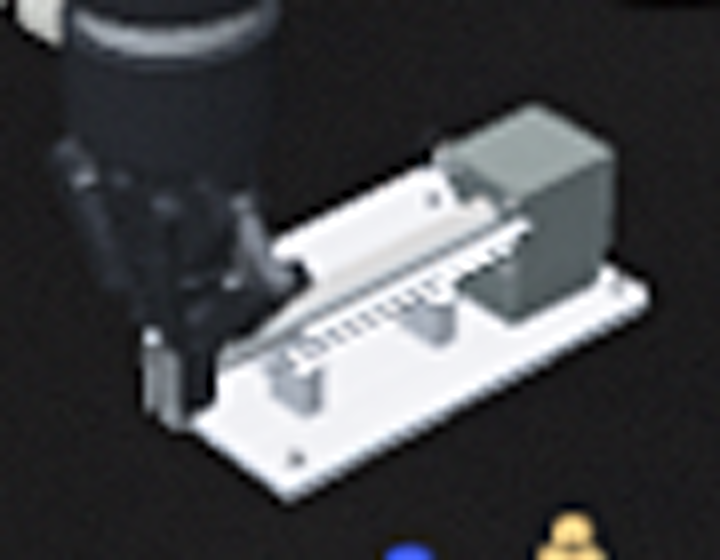

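The fingers push on the tail end at (200,400), with the rod riding over the plunger at about 4 N. The knuckle looks near the tray's rear edge, so I'll back off, raise 8 mm for clearance and then push on.

arm_command(
  targets=[0.5,0,0,0,0,0,0,0,0,-0.8,0,-0.2,0,0,0,0,0,0,0,0,0],
)

```text
time: 16.2
ee_pos: [0.4667, 0.1497, 0.0582]
tool_rot: [0.002, 0.09, 0.996, 0.001]
force: [0.8, -0.3, -0.2]
gripper_width: -0.0002
```

arm_command(
  targets=[-0.3,0.1,0,0,0,0,0,-0.3,0,0,0,0,0,0],
)

```text
time: 16.45
ee_pos: [0.4728, 0.1496, 0.0584]
tool_rot: [0.002, 0.09, 0.996, 0.001]
force: [-2.7, 0.5, 1.2]
gripper_width: -0.0
```

```bash
python3 -c "
from h import *
push(-84)"
```

```text
local x,y -88.5 0.6 F along -2.7
t 16.45 pos [0.4728 0.1496 0.0584] w -0.0 F [-2.7  0.5  1.2]
  shift cm [-0.44 -0.07  0.84] rot deg [0.18 0.25 0.01]
```

arm_command(
  targets=[-0.3,0,0,0,0,0,0,-0.3,0,0,0,0,0,0],
)

```text
time: 16.7
ee_pos: [0.4782, 0.1485, 0.058]
tool_rot: [0.001, 0.09, 0.996, 0.001]
force: [-2.3, 0.4, 1.7]
gripper_width: -0.0004
```

arm_command(
  targets=[-0.3,0,0,0,0,0,0,-0.3,0,0,0,0,0,0],
)

```text
time: 16.95
ee_pos: [0.4786, 0.1477, 0.0565]
tool_rot: [-0.004, 0.09, 0.996, 0.001]
force: [-12.6, 2.9, 4.4]
gripper_width: 0.0001
```

arm_command(
  targets=[-0.3,0,0,0,0,0,0,-0.3,0,0,0,0,0,0],
)

```text
time: 17.2
ee_pos: [0.4785, 0.1471, 0.0548]
tool_rot: [-0.01, 0.089, 0.996, 0.001]
force: [-11.3, 2.6, 3.8]
gripper_width: 0.0004
```

```bash
python3 -c "
from h import *
push(-84)"
```

```text
local x,y -82.4 -0.8 F along -11.6
t 17.2 pos [0.4785 0.1471 0.0548] w 0.0004 F [-11.3   2.6   3.8]
  shift cm [0.15 0.08 0.48] rot deg [ 0.06 -1.18  0.13]
```

Hard stop at the expected home place (12 N; force was 2–4 N before it). I'll level the tool, push once more a bit firmer, then retreat and look.

arm_command(
  targets=[0,0,-0.4,0,-1.2,0,0,-0.5,0.1,0,0,0,0,0,-0.5,0,0,0,0,0,0],
)

```text
time: 17.58
ee_pos: [0.4788, 0.1466, 0.056]
tool_rot: [-0.009, 0.088, 0.996, 0.0]
force: [-18.5, 3.7, 6.4]
gripper_width: -0.0007
```

arm_command(
  targets=[1,0,0,0,0,0,0,3,0,0,0,0,0,0,3,0,0,0,0,0,0,0,0,-4,0,0,0,0,0,0,-5,0,0,0,0,3,-6,-3,0,0,0,0,0,-6,0,0,0,0,0,0,-6,0,0,0,0,0,0,-6,0,0,0,0,0,0,-3,0,0,0,0,0,0,0,0,0,0,0],
)

```text
invalid input
```

```bash
python3 -c "
from h import *
s,e,r=st();print(e,s['force'],s['time'])
im,d=manip.camera('scene'); im2,d2=manip.camera('top')
a=cv2.resize(im[165:235,285:355,::-1],None,fx=7,fy=7,interpolation=2);b=cv2.resize(im2[145:215,297:337,::-1],None,fx=7,fy=7,interpolation=2)
np.savez('s6.npz',s=im,t=im2)
cv2.imwrite('pics/s6.png',np.hstack([a,b]))"
```

```text
[0.47879967 0.14662225 0.05601793] [-18.50077443   3.66002157   6.39436863] 17.575
```

View pics/s6.png

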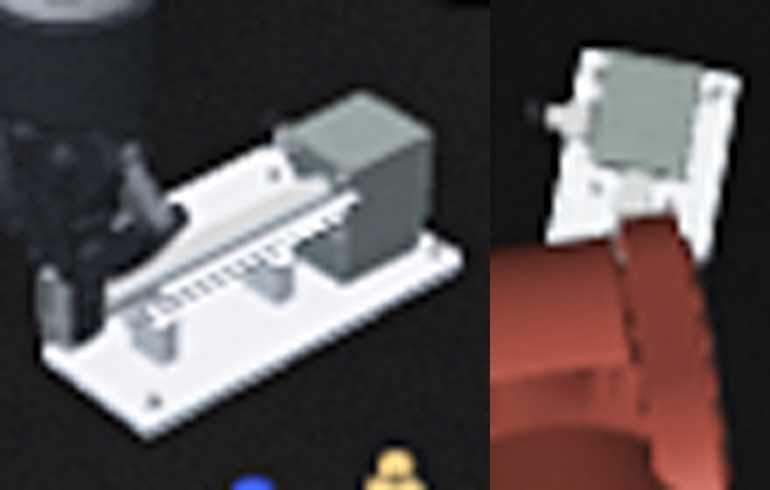

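The retreat command was refused because I miscounted its numbers, so the arm is still at the tail. The 18.5 N push moved it no further. Retreating now.

arm_command(
  targets=[1,0,0,0,0,0,0,3,0,0,0,0,0,0,3,0,-1,0,0,0,0,0,0,-4,0,0,0,0,0,2,-5,0,0,0,0,0,5,-3,0,0,0,0,0,6,0,0,0,0,0,0,6,0,0,0,0,0,0,5,0,0,0,0,0,0,0,0,0,0,0,0],
)

```text
time: 18.92
ee_pos: [0.4617, 0.4046, 0.1961]
tool_rot: [0.002, 0.09, 0.996, 0.004]
force: [0.6, -1.3, -0.6]
gripper_width: 0.0002
```

```bash
python3 -c "
from h import *
s,e,r=st();print(e,s['force'],s['time'])
im,d=manip.camera('scene'); im2,d2=manip.camera('top')
a=cv2.resize(im[165:235,285:355,::-1],None,fx=7,fy=7,interpolation=2);b=cv2.resize(im2[145:215,297:337,::-1],None,fx=7,fy=7,interpolation=2)
np.savez('s6.npz',s=im,t=im2)
cv2.imwrite('pics/s7.png',np.hstack([a,b]))"
```

```text
[0.46171769 0.40459547 0.19609814] [ 0.57196333 -1.34691713 -0.63990324] 18.925
```

View pics/s7.png

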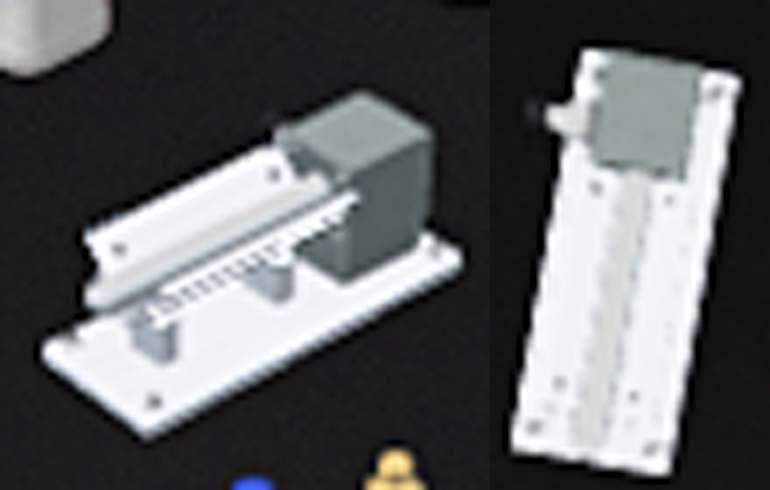

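```bash
python3 -c "
from h import *
a=np.radians(-10.35);R=np.array([[np.cos(a),np.sin(a)],[-np.sin(a),np.cos(a)]])
o=np.array([.5597,.1331])
L=lambda n,u,z:((R@(ray(n,u,z)[0][:2]-o))*1000).round(1)
for y in(440,447,452): print('top tail',L('top',[297+(592-490)/7-.4,145+y/7-.4],.052))
for c in((86,297),(93,305)): print('scene tail',L('scene',[285+c[0]/7-.4,165+c[1]/7-.4],.052))
print('tray BL scene',L('scene',[285+86/7-.4,165+236/7-.4],.064))
print('tray holes top', [L('top',[297+(x-490)/7-.4,145+y/7-.4],.058) for x,y in((597,188),(671,200),(559,383),(632,396))])
t=np.load('s6.npz')['t'].astype(float)
for nm,b,z,f in(('vial_back',(352,146,365,160),.05,lambda a:a.mean(2)>120),('weight',(352,200,365,214),.039,lambda a:a[...,0]>120),('vial',(344,220,357,232),.05,lambda a:a[...,2]>110),('big',(454,234,470,248),.05,lambda a:a[...,0]>120),('timer',(234,215,259,240),.018,lambda a:a.mean(2)>110)):
    c=blobs(np.load('s6.npz')['t'],f,b);print(nm,ray('top',c[0],z)[:,:2].mean(0).round(3) if c else None)
# axis profile along clamp x of top image at y=0,z=.052
p=manip.camera_params('top')
for X in range(-90,-46,3):
    w=np.array([*(o+R.T@np.array([X/1000,0])),.052]);c=np.array(p['R'])@w+p['t'];uv=(p['fx']*c[0]/c[2]+p['cx'],p['fy']*c[1]/c[2]+p['cy'])
    print(X,int(cv2.getRectSubPix(t.mean(2).astype(np.float32),(1,1),uv)[0,0]),end='; ')
"
```

```text
top tail [-65.   -1.8]
top tail [-68.1  -2.4]
top tail [-70.3  -2.8]
scene tail [-71.1   7.6]
scene tail [-72.5   1.2]
tray BL scene [-53.3  29.4]
tray holes top [array([47.3, 16. ]), array([ 47.8, -17.9]), array([-42.7,  17.1]), array([-42.6, -16.2])]
vial_back [ 0.67  -0.005]
weight [ 0.499 -0.005]
vial [0.438 0.02 ]
big [ 0.391 -0.332]
timer [0.436 0.354]
-90 20; -87 20; -84 20; -81 17; -78 15; -75 89; -72 190; -69 223; -66 217; -63 215; -60 216; -57 216; -54 216; -51 216; -48 216;
```

The checks agree. The tail is at −68 to −72 mm (top, scene), against −73 when home. The tray centre is at +2.4 mm, so it touches the block. The weights, vials and timer haven't moved. Handing in.

```bash
python3 -c "
from h import *
print(manip.hand_in())"
```

```text
the job is handed in; nothing more can be done
None
```

The tray is nested in the white clamp's cradle with its front end against the block, and I let go of it there. I then pushed the rod by its tail, past the plunger, until it stopped against the end of the bore. I handed the job in at about 19 s, with the arm clear of everything.

**Last checks:**
- **Rod:** it hit a hard stop where home was expected, after 2–4 N over the plunger. A firmer push of about 18 N moved it no further.
- **Tail position:** the cameras put it 68–72 mm behind the cradle's middle, against 73 mm when fully home. This is within measuring error.
- **Tray:** its holes put the centre 2.4 mm forward of the cradle's middle, against 2 mm when touching the block.
- **Bystanders:** both vials, both weights and the timer measured exactly where they started. I did not re-measure the dropper bottle; the arm stayed well above it.

**What disagreed or went wrong:**
- The grip on the tray read 52 mm instead of the expected 57 mm, but it held firm and level.
- The rod seems to have slid about 10 mm forward in the tray before I pushed it.
- One retreat command was refused because I miscounted its numbers. I sent it again correctly and nothing moved in between.
- I did not measure how far the plunger was pushed aside.

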